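Fit the filter retainer in a sterilisation container lid

TASK

The container lid lies inside-up with its filter in place: fit the loose filter retainer plate over it. The plate hides the centre pin from above, so touch it down lightly on the tip of that pin a finger's width off centre, slide it across until its bore drops over the pin, with the end notches over the two guide dowels, then press it fully home against the spring-loaded sealing frame and finish while still holding it pressed down, so that I can thread the tamper seal. Do not ram it, and leave the other things on the table where they are.

Things in the scene. Friction and masses are not known exactly. Their poses are not given: they have to be found in the camera images.
- lid: Aluminium container lid lying inside-up on the table, fixed, an open tray 140 mm (its x) by 220 mm (its y), walls 3 mm with a blue rolled rim, 29 mm high over all. Origin: centre of its underside, on the table; z up. Floor top 4 mm above the table, white filter in the middle. The retainer fits it either way round (half a turn makes no difference)
- centre_pin: Upright steel locating pin in the centre of the lid, 12 mm diameter, tapered to 9 mm over its last 2.5 mm; flat tip 32 mm above the table. A 20 mm collar round its foot, top 9 mm above the table. Origin: on its axis, 4 mm above the table; axes as the lid's. Fixed to the lid
- pin_tip (a point): Centre of the flat tip of the centre pin, 32 mm above the table
- seal_frame (a joint): Red rectangular sealing frame round the filter, 72 x 104 mm outside, 6 mm wide, on springs: 0 = up (top 14 mm above the table), grows as it is pressed down, in m; about 0.005 when the plate sits on the stop collars (underside 9 mm above the table). About 5 N starts it down, 11 N brings it to the collars
- retainer: Loose steel plate, perforated, 84 mm (its x) by 130 mm (its y) by 4 mm, 0.15 to 0.3 kg, lying flat on the table. Blue upright bar handle in its middle: 50 mm long along x, 24 mm thick along y, flat sides, top 42 mm above the underside; grip it from above across the 24 mm. Origin: centre of the underside; z up
- bore (a point): Mouth of the blind bore in the retainer, at the centre of its underside (the retainer's origin), straight under the bar: 14.5 mm square, 26 mm deep. In the middle of each short (y) end of the plate an open notch, 12 mm wide and 12 mm deep, takes a guide dowel
- tray_seals: Bystander: clear plastic tray of tamper seals, 111 x 129 x 40 mm, right of the lid; origin centre of its underside
- bench_timer: Bystander: blue and white round bench timer, 66 mm diameter, 44 mm high; origin centre of its underside
- forceps_curved: Bystander: steel forceps lying flat, 150 x 67 x 6 mm, behind the retainer; origin centre of the underside
- marked_cup: Bystander: clear plastic cup, 61 mm wide, 50 mm high, behind the retainer; origin centre of its underside
- dowel_left (a point): Tip of the guide dowel on the lid's +y side: steel, upright, 8 mm diameter, round top 26 mm above the table, 59 mm from the centre pin along the lid's y; its foot is a 16 mm stop collar, top 9 mm above the table
- dowel_right (a point): Tip of the like guide dowel on the lid's -y side, 59 mm from the centre pin

How it is judged:
By the outcome, as a careful person would: the job done as asked, in the order asked, and still so for the second after the job is handed in, while the arm keeps its last pose, push and grip.
It also fails if it takes over 42 s, if anything falls off the work surface, if the arm or the gripper's body presses on something with over 40 N, if the wrist force passes 120 N, or if a joint passes its speed limit or range.

ROBOT

A 6-joint arm with a two-finger parallel gripper is mounted at the origin on a cart in front of the work surface, level with it; the furniture and walls round the work are solid. World frame = base frame: x ahead of the robot, y to its left, z up, the work surface at z = 0. Lengths are in m, angles in rad, forces in N, time in s.
With the tool pointing down it reaches from about 0.275 to 0.875 m from the base axis. Payload 12.5 kg.
Tool frame: the origin (TCP) lies between the finger pads; the fingertips stand 22 mm ahead of it and the grasp point (between the pads) lies 3 mm ahead of it; z points along the fingers, y is the line along which they close (so a half turn about z gives the same grasp; the last joint's range is limited). The gripper opens to 85 mm and grips with 20 to 120 N. Pads are 22 mm wide; open, the fingers measure 114 mm over their backs; the gripper's body (76 mm by 85 mm) begins 54 mm behind the grasp point. The pads swing forward as they close: fully open they stand 13 mm farther back than shut.
Start: joints at [1.094, 0.351, 1.652, -0, 1.139, -0.085], TCP at [0.21, 0.508, 0.253] pointing down, gripper open.
Joint ranges: [-2.75, 2.75], [-0.79, 2.1], [0.01, 2.65], [-1.57, 4.71], [0.07, 3.14], [-2.87, 2.87]. Speed limits (rad/s): [2.22, 2.22, 2.79, 3.14, 3.14, 3.14].

INTERFACE

Orientations are given as a unit quaternion [w, x, y, z].
In Python, from plant import readout, eyes, sign_off gives the robot as it stands.
- The arm moves only by the tool send_rows, never from a script. Its argument "series" is text: rows parted by semicolons, each of 7 numbers parted by spaces: the closure, from -1 (fully open) to 1 (shut), then the shift along the tool's x, y, z in cm, then the turn, a rotation vector about the tool's x, y, z in rad. A call has 1 to 5 rows; each row is the pose to reach, as a shift and turn from the pose commanded when the call began, along the tool's axes at that moment; what a row does not reach only later rows make up. A row lasts 1/10 s, in which the tool goes at most 50 mm and 8.59 degrees, less where a joint would pass 70% of its speed; a pose out of reach is approached as far as the arm can. A call with a gripper value outside its range is refused whole. The fingers move at their own pace and stop on an object; the grip force is fixed at half the most. Time passes only in rows, so rows that repeat a pose let the fingers close. It gives the time, the measured TCP pose, the force, the opening and the grip force at its end, in the units of the state.
- readout.observe(): the state, without advancing time (a new reading comes with each control period).
- eyes.capture(name): name is "side" or "top"; returns the picture (400x640x3 uint8, blue, green, red); there is no depth.
- eyes.camera_params(name): a dict with "vertical_fov" (degrees; the focal length in pixels is half the picture's height over the tangent of half this angle, whatever the lens; pixels are square), "cx", "cy" (the principal point, pixels), "eye" and "attitude" of the camera in the world. Camera axes: x right, y up, looking along -z (the intrinsics and any distortion apply to the point x, -y, -z); pixel columns grow to the right and rows downward; lengths in m; the calibration is good to about 2 mm. A picture is of the moment at which its call begins. camera_params takes no time and is no camera call.
- sign_off(): hands the job in; it is judged then, once.
The state is a dict: "t": time; "joint_positions": joint angles; "qvel": joint speeds; "joint_torque": joint torques, N m; "tcp_pos": TCP position; "tool_rot": TCP orientation; "force": force on the tool from outside, world axes, zero at the start; "ft_torque": the same for the moment, N m; "finger_gap": finger opening in m; "gripper_force": force on a finger pad.
Only numpy, scipy, OpenCV 4.12 (cv2) and the standard library are available. Lean on these libraries where they do the work, as an engineer would, in place of code of your own. Each camera call takes 0.05 s, during which the arm holds its last target. There are 200 camera calls.

## Working session

There is one attempt and no reset: what is moved stays moved. The work goes in short steps, Python scripts to look and compute and a tool call to move; the robot and the scene stay as the last step left them, time stands still between calls to the robot, and variables do not carry over. Pictures are saved under pics/ and viewed, at most 10 in all, crops included, and the job is handed in when it is done.

Besides the shell and the picture viewer there is one more tool, called after "Request:" as name(argument=value, ...), one argument or row to a line, values as JSON. send_rows: Moves the arm, as the interface text tells. Its arguments: {"type":"object","properties":{"series":{"type":"string"}},"required":["series"]}

```bash
ls; mkdir -p pics; python3 - <<'E'
from plant import readout, eyes
import cv2
for n in("top","side"):
    cv2.imwrite(f"pics/{n}0.png",eyes.capture(n)); print(eyes.camera_params(n))
print(readout.observe())
E
```

```text
pics
{'vertical_fov': 55.342431905525395, 'cx': 318.9969589672801, 'cy': 200.2521466250441, 'eye': array([ 0.38982759, -0.11034145,  0.93959285]), 'attitude': array([ 0.70922809,  0.06093451, -0.05222057, -0.70039668])}
{'vertical_fov': 50.42826451846064, 'cx': 315.26728844440953, 'cy': 202.40323008772594, 'eye': array([0.34029989, 0.58341676, 0.70187876]), 'attitude': array([-0.12989897, -0.0602459 ,  0.40422171,  0.90338336])}
{'t': 0.1, 'joint_positions': array([ 1.09441893e+00,  3.51219179e-01,  1.65238311e+00,  7.65712202e-06,
        1.13910131e+00, -8.46010697e-02]), 'qvel': array([-2.06342065e-03, -9.00914509e-04, -5.60518942e-04, -1.24309591e-05,
        1.06882163e-03,  3.43085720e-04]), 'joint_torque': array([ 6.07900420e-04, -5.06827390e+01, -2.91876036e+01, -1.51424101e-04,
        2.56711392e-03, -3.66126159e-06]), 'tcp_pos': array([0.20985052, 0.50808264, 0.25278333]), 'tool_rot': array([-1.57109133e-04,  1.94639334e-01,  9.80874722e-01, -5.32800405e-04]), 'force': array([ 0.01985613, -0.40865627, -0.5194154 ]), 'ft_torque': array([ 0.00532514, -0.02331484, -0.00768822]), 'gripper_force': 0.0, 'finger_gap': 0.08560123231894125}
```

View pics/top0.png

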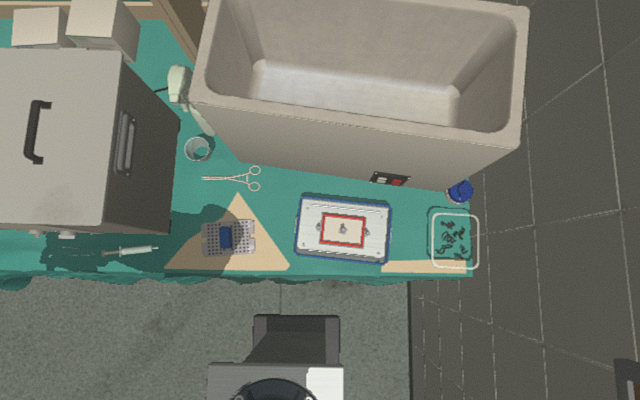

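View pics/side0.png

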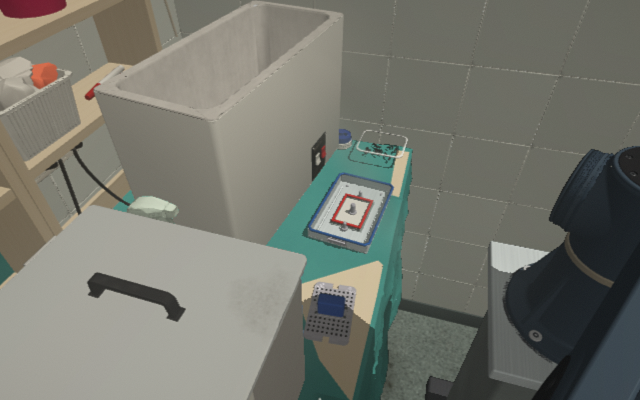

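The top view shows the retainer around (228,238), its handle at (226,237), the lid's pin around (343,229), and the red frame at (343,230). The side view shows the pin at about (352,210) and the bar at about (331,303). Next I'll build a helper and look at enlarged crops.

```bash
cat > h.py <<'E'
import numpy as np, cv2
from scipy.spatial.transform import Rotation as R
from plant import readout, eyes
def cam(n):
    p=eyes.camera_params(n); q=p['attitude']
    return p, R.from_quat([q[1],q[2],q[3],q[0]]).as_matrix(), 200/np.tan(np.radians(p['vertical_fov']/2))
def proj(n,P):
    p,M,f=cam(n); c=(np.atleast_2d(P)-p['eye'])@M
    return np.c_[p['cx']+f*c[:,0]/-c[:,2], p['cy']-f*c[:,1]/-c[:,2]]
def ray(n,uv,z):
    p,M,f=cam(n); uv=np.atleast_2d(uv).astype(float)
    d=np.c_[(uv[:,0]-p['cx'])/f,-(uv[:,1]-p['cy'])/f,-np.ones(len(uv))]@M.T
    return p['eye']+d*((z-p['eye'][2])/d[:,2])[:,None]
E
python3 - <<'E'
from h import *
t=cv2.imread('pics/top0.png'); s=cv2.imread('pics/side0.png')
r=lambda i,x0,y0,w,h,k:cv2.resize(i[y0:y0+h,x0:x0+w],None,fx=k,fy=k,interpolation=cv2.INTER_CUBIC)
a=r(t,195,185,200,90,4); b=r(s,295,165,110,185,3)
cv2.imwrite('pics/tc.png',a); cv2.imwrite('pics/sc.png',b)
print(proj('top',readout.observe()['tcp_pos']),proj('side',readout.observe()['tcp_pos']))
print('base',proj('top',[0,0,.0]))
print('pin',ray('top',[343,229],.032),ray('side',[352,209],.032))
print('bar',ray('top',[226,237],.042),ray('side',[331,300],.042))
E
```

```text
[[-36.60509808 362.78159909]] [[508.90658126 608.97654629]]
base [[272.8130924  434.99404608]]
pin [[ 0.46777635 -0.1561851   0.032     ]] [[ 0.46683387 -0.13724834  0.032     ]]
bar [[0.44463703 0.11947    0.042     ]] [[0.44714805 0.12780763 0.042     ]]
```

View pics/tc.png

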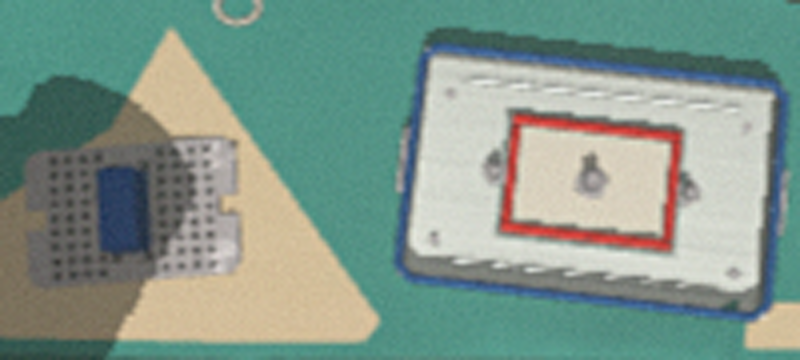

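View pics/sc.png

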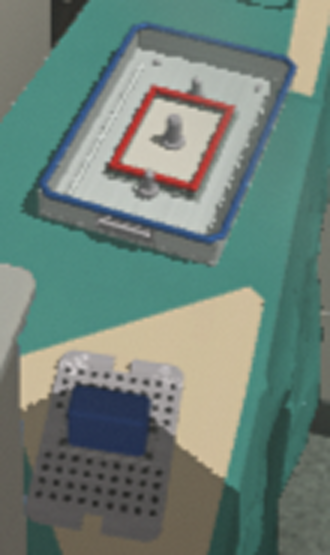

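The crops show clear corners for the rim, the frame, the plate and the bar. I'll fit both poses using both cameras, with a possible radial lens term.

```bash
cat > fit.py <<'E'
from h import *
from scipy.optimize import least_squares
up=lambda a,x,y,k:(np.array(a,float)+.5)/k-.5+[x,y]
T=lambda a:up(a,195,185,4); S=lambda a:up(a,295,165,3)
# corner order in image top view: TL(+x,+y) TR(+x,-y) BR(-x,-y) BL(-x,+y)
rect=lambda w,l,z:np.array([[w/2,l/2,z],[w/2,-l/2,z],[-w/2,-l/2,z],[-w/2,l/2,z]])
rim=rect(.140,.220,.029);fr=rect(.072,.104,.014);pl=rect(.084,.130,.004);bar=rect(.050,.024,.042)
pin=np.array([[0,0,.032]]);
L=np.vstack([rim,fr,pin]);Rr=np.vstack([pl,bar])
Lt=T([(427,45),(785,80),(768,318),(400,275),(514,112),(683,128),(670,251),(500,231),(593,179)])
Ls=S([(42,193),(138,25),(294,66),(215,240),(110,168),(153,87),(234,105),(195,190),(173,118)])
Rt=T([(28,155),(237,138),(240,272),(35,287),(98,168),(140,165),(145,248),(103,252)])
Rs=S([(35,515),(62,355),(183,372),(160,537),(70,415),(77,386),(150,393),(146,425)])
def place(p,X): c,s=np.cos(p[2]),np.sin(p[2]); return X@np.array([[c,s,0],[-s,c,0],[0,0,1]])+[p[0],p[1],0]
def pd(n,P,k):
    p,_,f=cam(n);c=np.array([p['cx'],p['cy']]);d=proj(n,P)-c
    return c+d*(1+k*(d**2).sum(1)/f**2)[:,None]
def res(v,full=0):
    k=v[6:8]; e=[pd('top',place(v[:3],L),k[0])-Lt,pd('side',place(v[:3],L),k[1])-Ls,pd('top',place(v[3:6],Rr),k[0])-Rt,pd('side',place(v[3:6],Rr),k[1])-Rs]
    return e if full else np.concatenate([x.ravel() for x in e])
if __name__=='__main__':
    v0=[.467,-.15,-.05,.445,.12,.05,0,0]
    for lock in (0,1):
        o=least_squares((lambda v:res(np.r_[v[:6],0,0])) if lock else res,v0,loss='soft_l1',x_scale=[.01,.01,.1,.01,.01,.1,.1,.1]); print(lock,o.x.round(4),o.cost)
        for e in res(np.r_[o.x[:6],(0,0) if lock else o.x[6:]],1): print(e.round(1).tolist())
E
python3 fit.py
```

```text
0 [ 0.4679 -0.1558 -0.0947  0.4446  0.1279  0.11   -0.208  -0.1786] 19.16138305297625
[[-1.0, -0.3], [-0.3, 0.4], [-1.0, -1.2], [-0.9, -0.2], [-0.4, 0.1], [-0.4, 0.5], [0.1, -0.9], [-0.1, -0.4], [-0.1, -0.5]]
[[-0.7, -1.3], [-0.0, -1.4], [0.5, -2.3], [1.9, 0.0], [-0.2, -1.0], [-0.1, -1.0], [0.7, 0.0], [1.1, -0.3], [0.9, -0.2]]
[[0.2, -0.3], [-1.7, -0.8], [0.1, -0.6], [0.4, -0.0], [-0.7, -0.1], [-1.5, -0.3], [-1.4, -0.2], [-0.6, -0.4]]
[[-2.5, 0.1], [0.8, -1.4], [1.2, -1.5], [1.0, -0.4], [-0.1, -0.3], [-0.3, -0.9], [1.5, 0.4], [1.2, 0.2]]
1 [ 0.4681 -0.1555 -0.0941  0.4461  0.124   0.1037  0.      0.    ] 23.344464597860764
[[-1.1, -0.4], [0.1, 0.3], [-0.3, -0.6], [-1.2, 0.0], [-0.5, -0.0], [-0.4, 0.4], [0.2, -0.7], [-0.2, -0.4], [-0.2, -0.5]]
[[-0.8, -1.2], [-0.1, -1.3], [0.9, -2.4], [2.0, 0.3], [-0.3, -0.9], [-0.2, -0.9], [0.7, 0.1], [1.0, -0.2], [0.8, -0.1]]
[[-0.7, -0.6], [-0.5, -1.1], [0.9, -0.5], [-1.0, 0.7], [-0.6, -0.4], [-1.0, -0.5], [-1.1, -0.1], [-0.8, -0.2]]
[[-3.0, 0.4], [0.9, -2.6], [1.5, -2.3], [1.2, 0.7], [-0.3, -1.2], [-0.4, -2.0], [1.6, -0.4], [1.2, -0.4]]
```

Request:
send_rows(
  series="-1 -14.5 -27.3 0 0 0 0;-1 -14.5 -27.3 0 0 0 0;-1 -14.5 -27.3 0 0 0 0;-1 -14.5 -27.3 0 0 0 0;-1 -14.5 -27.3 0 0 0 0",
)

```text
t: 0.6
tcp_pos: [0.2336, 0.2576, 0.253]
tool_rot: [-0.0, 0.194, 0.981, -0.0]
force: [1.5, 0.5, 0.5]
finger_gap: 0.0856
gripper_force: 0.0
```

```bash
cat > rel.py <<'E'
# usage: rel.py x y z yaw(of plate y axis): tool shift cm and turn
import sys; from h import *
s=readout.observe(); q=s['tool_rot']; M=R.from_quat([q[1],q[2],q[3],q[0]]).as_matrix()
x,y,z,a=map(float,sys.argv[1:5])
Y=np.array([-np.sin(a),np.cos(a),0]); Z=np.array([0,0,-1.]); X=np.cross(Y,Z)
D=M.T@np.c_[X,Y,Z]
print('t',round(s['t'],2),'tcp',s['tcp_pos'].round(4),'yaw',np.arctan2(-M[0,1],M[1,1]).round(4),'F',s['force'].round(1),'gap',s['finger_gap'].round(4))
print('shift',(100*M.T@(np.array([x,y,z])-s['tcp_pos'])).round(2),'turn',R.from_matrix(D).as_rotvec().round(3))
E
python3 rel.py .4446 .128 .11 .11
```

```text
Traceback (most recent call last):
  File "rel.py", line 7, in <module>
    print('t',round(s['t'],2),'tcp',s['tcp_pos'].round(4),'yaw',np.arctan2(-M[0,1],M[1,1]).round(4),'F',s['force'].round(1),'gap',s['finger_gap'].round(4))
                                                                                                                                  ^^^^^^^^^^^^^^^^^^^^^
AttributeError: 'float' object has no attribute 'round'
```

Request:
send_rows(
  series="-1 -8.4 -8.2 0 0 0 0;-1 -8.4 -8.2 0 0 0 0;-1 -24.5 -4 11.3 0 0 -0.5;-1 -24.5 -4 11.3 0 0 -0.5;-1 -24.5 -4 11.3 0 0 -0.5",
)

```text
t: 1.1
tcp_pos: [0.3982, 0.1388, 0.1715]
tool_rot: [0.001, -0.032, 1.0, 0.0]
force: [1.0, 0.9, 0.7]
finger_gap: 0.0856
gripper_force: 0.0
```

```bash
sed -i "s/s\['finger_gap'\].round(4)/s['finger_gap']/" rel.py; python3 rel.py .4446 .128 .11 .11
```

```text
t 1.1 tcp [0.3982 0.1388 0.1715] yaw 0.063 F [1.  0.9 0.7] gap 0.08564539124898546
shift [-4.55 -1.38  6.15] turn [ 0.     0.001 -0.047]
```

Request:
send_rows(
  series="-1 -4.5 -1.4 6 0 0 -0.047;-1 -4.5 -1.4 6 0 0 -0.047;-1 -4.5 -1.4 6 0 0 -0.047;-1 -4.5 -1.4 6 0 0 -0.047",
)

```text
t: 1.5
tcp_pos: [0.4417, 0.1285, 0.1124]
tool_rot: [-0.001, -0.052, 0.999, -0.0]
force: [-0.1, 0.5, -0.4]
finger_gap: 0.0851
gripper_force: 0.0
```

```bash
python3 rel.py .4446 .128 .032 .11; python3 - <<'E'
from h import *
s=eyes.capture('side'); t=eyes.capture('top')
a=cv2.resize(s[230:360,270:400],None,fx=4,fy=4,interpolation=cv2.INTER_CUBIC)
b=cv2.resize(t[190:290,190:260],None,fx=4,fy=4,interpolation=cv2.INTER_CUBIC)
b=cv2.copyMakeBorder(b,0,120,0,0,cv2.BORDER_CONSTANT)
cv2.imwrite('pics/g1.png',np.hstack([a,b]))
E
```

```text
t 1.5 tcp [0.4417 0.1285 0.1124] yaw 0.1045 F [-0.1  0.5 -0.4] gap 0.08512768615219576
shift [-0.29 -0.08  8.04] turn [-0.    -0.001 -0.006]
```

View pics/g1.png

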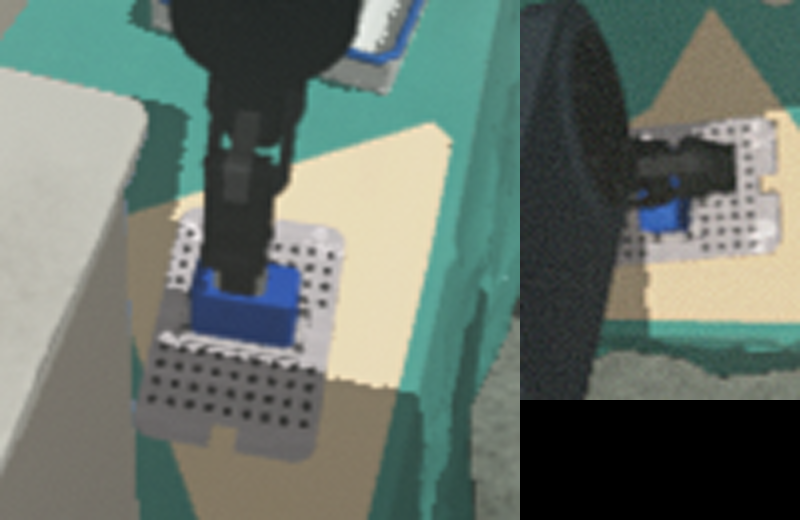

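The gripper stands over the bar (crop ~(240,290) side), and both fingers straddle it. I'll descend and close.

Request:
send_rows(
  series="-1 -0.2 0 4 0 0 -0.004;-1 -0.2 0 6.5 0 0 -0.004;-1 -0.2 0 7.8 0 0 -0.004;-1 -0.2 0 7.8 0 0 -0.004;-1 -0.2 0 7.8 0 0 -0.004",
)

```text
t: 2.1
tcp_pos: [0.4447, 0.129, 0.0355]
tool_rot: [0.001, -0.055, 0.999, 0.0]
force: [0.4, 0.5, 0.2]
finger_gap: 0.0853
gripper_force: 0.0
```

Request:
send_rows(
  series="0.2 0 0 0 0 0 0;0.3 0 0 0 0 0 0;0.4 0 0 0 0 0 0;0.6 0 0 0 0 0 0;1 0 0 0 0 0 0",
)

```text
t: 2.6
tcp_pos: [0.4445, 0.1288, 0.0347]
tool_rot: [0.0, -0.054, 0.999, 0.0]
force: [-1.2, -0.6, 9.6]
finger_gap: 0.023
gripper_force: 59.7
```

Request:
send_rows(
  series="1 0 0 0 0 0 0;1 0 0 0 0 0 0;1 0 0 0 0 0 0;1 0 0 0 0 0 0",
)

```text
t: 3.0
tcp_pos: [0.4446, 0.1288, 0.0347]
tool_rot: [0.0, -0.054, 0.999, 0.0]
force: [-1.0, -0.1, 7.4]
finger_gap: 0.0232
gripper_force: 59.7
```

```bash
python3 rel.py .4446 .128 .10 -.094
```

```text
t 3.0 tcp [0.4446 0.1288 0.0347] yaw 0.1089 F [-1.  -0.1  7.4] gap 0.02319506937258098
shift [ 0.   -0.08 -6.53] turn [0.    0.001 0.203]
```

Request:
send_rows(
  series="1 0 0 -1 0 0 0;1 0 0 -3 0 0 0;1 0 0 -6 0 0 0;1 0 0 -6 0 0 0.1;1 0 0 -6 0 0 0.203",
)

```text
t: 3.5
tcp_pos: [0.4446, 0.1288, 0.0956]
tool_rot: [0.001, 0.049, 0.999, 0.0]
force: [0.5, 0.2, -2.4]
finger_gap: 0.0232
gripper_force: 59.0
```

```bash
python3 rel.py .4681 -.155 .095 -.094
```

```text
t 3.5 tcp [0.4446 0.1288 0.0956] yaw -0.0981 F [ 0.5  0.2 -2.4] gap 0.02319615107917645
shift [ -5.12 -28.02   0.05] turn [ 0.     0.002 -0.004]
```

Request:
send_rows(
  series="1 -0.3 -3 0 0 0 0;1 -1 -7.5 0 0 0 0;1 -1.7 -12.5 0 0 0 0;1 -2.4 -17.5 0 0 0 0;1 -3 -22 0 0 0 0",
)

```text
t: 4.0
tcp_pos: [0.4532, -0.0952, 0.0949]
tool_rot: [0.0, 0.047, 0.999, -0.0]
force: [0.9, 0.7, -2.5]
finger_gap: 0.0233
gripper_force: 59.3
```

```bash
python3 rel.py .4541 -.1542 .08 -.094
```

```text
t 4.0 tcp [ 0.4532 -0.0952  0.0949] yaw -0.0942 F [ 0.9  0.7 -2.5] gap 0.023339332891432724
shift [-0.64 -5.87  1.49] turn [-0.  0. -0.]
```

Request:
send_rows(
  series="1 -0.4 -3.5 0.5 0 0 0;1 -0.6 -5.6 1.2 0 0 0;1 -0.64 -5.8 1.4 0 0 0;1 -0.64 -5.8 1.4 0 0 0",
)

```text
t: 4.4
tcp_pos: [0.4541, -0.1514, 0.0803]
tool_rot: [-0.0, 0.048, 0.999, 0.0]
force: [-0.1, -0.6, -2.8]
finger_gap: 0.0229
gripper_force: 59.3
```

```bash
python3 rel.py .4541 -.1542 .07 -.094; python3 - <<'E'
from h import *
s=eyes.capture('side'); t=eyes.capture('top')
cv2.imwrite('pics/s2.png',s);cv2.imwrite('pics/t2.png',t)
a=cv2.resize(s[160:260,290:410],None,fx=4,fy=4,interpolation=cv2.INTER_CUBIC)
b=cv2.resize(t[180:280,285:400],None,fx=4,fy=4,interpolation=cv2.INTER_CUBIC)
cv2.imwrite('pics/g2.png',np.hstack([a,b])[:,:])
c=np.hstack([a,b]); print(c.shape)
cv2.imwrite('pics/g2.png',cv2.resize(c,(800,int(400*800/c.shape[1]))))
E
```

```text
t 4.4 tcp [ 0.4541 -0.1514  0.0803] yaw -0.0951 F [-0.1 -0.6 -2.8] gap 0.022924002046353222
shift [-0.03 -0.28  1.03] turn [ 0.    -0.001 -0.001]
(400, 940, 3)
```

View pics/g2.png

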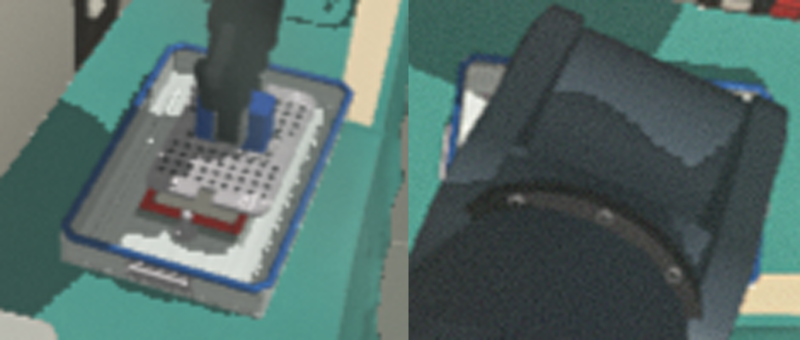

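The top view is blocked by the arm. The side view shows the plate over the lid, with the near dowel at its notch. I'll enlarge that to calibrate the camera bias against the known plate pose.

```bash
python3 - <<'E'
from h import *
s=cv2.imread('pics/s2.png')
cv2.imwrite('pics/g3.png',cv2.resize(s[170:240,315:395],None,fx=8,fy=8,interpolation=cv2.INTER_CUBIC))
from fit import *
c=place([.4541,-.1514,-.095],np.vstack([rect(.084,.130,.0496),rect(.05,.024,.0876)]))
print('pred crop',((pd('side',c,-.18)-[315,170]+.5)*8-.5).round(0).tolist())
d=place([.468,-.1555,-.094],np.array([[0,.059,.026]]))
print('dowel pred',((pd('side',d,-.18)-[315,170]+.5)*8).round(0).tolist())
E
```

```text
pred crop [[143.0, 354.0], [289.0, 83.0], [554.0, 148.0], [431.0, 431.0], [267.0, 151.0], [294.0, 101.0], [461.0, 142.0], [437.0, 194.0]]
dowel pred [[244.0, 420.0]]
```

View pics/g3.png

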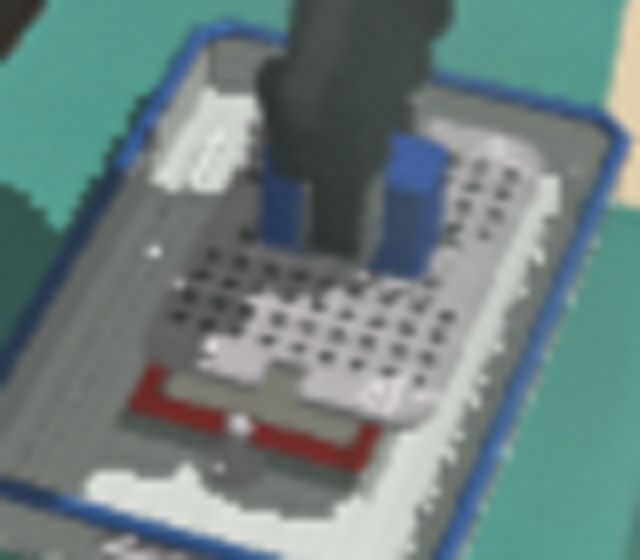

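Plate corners at crop (147,360) and (425,428) match the prediction. The dowel tip at (238,422) is within about 1 mm of its prediction. I'll go down to just above the tip.

Request:
send_rows(
  series="1 0 -0.1 0.3 0 0 0;1 0 -0.1 0.6 0 0 0;1 0 -0.1 0.9 0 0 0;1 0 -0.1 0.9 0 0 0",
)

```text
t: 4.9
tcp_pos: [0.4541, -0.1521, 0.0709]
tool_rot: [-0.0, 0.047, 0.999, 0.0]
force: [-0.8, 0.7, -2.8]
finger_gap: 0.0233
gripper_force: 59.3
```

```bash
python3 rel.py .4541 -.1536 .0667 -.094
```

```text
t 4.9 tcp [ 0.4541 -0.1521  0.0709] yaw -0.0937 F [-0.8  0.7 -2.8] gap 0.023320550523369794
shift [-0.01 -0.15  0.42] turn [ 0.    -0.001  0.   ]
```

Request:
send_rows(
  series="1 0 -0.15 0.1 0 0 0;1 0 -0.15 0.2 0 0 0;1 0 -0.15 0.3 0 0 0;1 0 -0.15 0.3 0 0 0",
)

```text
t: 5.3
tcp_pos: [0.4541, -0.1539, 0.0682]
tool_rot: [-0.0, 0.047, 0.999, 0.0]
force: [0.3, -0.4, -2.3]
finger_gap: 0.0231
gripper_force: 59.3
```

Request:
send_rows(
  series="1 0 0 0.05 0 0 0;1 0 0 0.1 0 0 0;1 0 0 0.1 0 0 0",
)

```text
t: 5.6
tcp_pos: [0.4542, -0.1539, 0.0672]
tool_rot: [-0.0, 0.047, 0.999, 0.0]
force: [0.4, -0.1, -2.4]
finger_gap: 0.023
gripper_force: 59.3
```

Request:
send_rows(
  series="1 0 0 0.05 0 0 0;1 0 0 0.05 0 0 0",
)

```text
t: 5.8
tcp_pos: [0.4542, -0.1539, 0.0668]
tool_rot: [0.0, 0.047, 0.999, -0.0]
force: [0.3, -0.4, -2.0]
finger_gap: 0.0232
gripper_force: 59.3
```

Request:
send_rows(
  series="1 0 0 0.05 0 0 0;1 0 0 0.05 0 0 0",
)

```text
t: 6.0
tcp_pos: [0.4543, -0.154, 0.0667]
tool_rot: [0.0, 0.047, 0.999, -0.0]
force: [-1.8, 1.2, 5.5]
finger_gap: 0.0237
gripper_force: 60.5
```

Request:
send_rows(
  series="1 0 0 0.05 0 0 0;1 0 0 0.05 0 0 0",
)

```text
t: 6.2
tcp_pos: [0.4543, -0.154, 0.0666]
tool_rot: [0.0, 0.047, 0.999, -0.0]
force: [-4.3, 2.0, 13.2]
finger_gap: 0.0234
gripper_force: 61.6
```

Contact is at TCP z = 0.0667, which puts the underside at 32 mm, the pin tip. I'll ease off slightly and slide.

Request:
send_rows(
  series="1 0 0 -0.04 0 0 0;1 -0.1 0 -0.04 0 0 0;1 -0.2 0 -0.04 0 0 0;1 -0.3 0 -0.04 0 0 0;1 -0.4 0 -0.04 0 0 0",
)

```text
t: 6.7
tcp_pos: [0.4577, -0.1543, 0.0666]
tool_rot: [-0.001, 0.047, 0.999, 0.0]
force: [-6.1, 0.5, 10.9]
finger_gap: 0.0231
gripper_force: 61.0
```

Request:
send_rows(
  series="1 -0.1 0 0 0 0 0;1 -0.2 0 0 0 0 0;1 -0.3 0 0 0 0 0",
)

```text
t: 7.0
tcp_pos: [0.4608, -0.1546, 0.0665]
tool_rot: [-0.0, 0.047, 0.999, 0.0]
force: [-5.1, 0.6, 5.5]
finger_gap: 0.023
gripper_force: 60.7
```

Request:
send_rows(
  series="1 -0.1 0 0 0 0 0;1 -0.2 0 0 0 0 0;1 -0.3 0 0 0 0 0",
)

```text
t: 7.3
tcp_pos: [0.4643, -0.1549, 0.0662]
tool_rot: [0.0, 0.047, 0.999, -0.0]
force: [-0.3, 0.4, -1.7]
finger_gap: 0.0231
gripper_force: 59.5
```

Request:
send_rows(
  series="1 -0.1 0 0.02 0 0 0;1 -0.2 0 0.02 0 0 0",
)

```text
t: 7.5
tcp_pos: [0.4663, -0.1551, 0.0658]
tool_rot: [-0.0, 0.047, 0.999, 0.0]
force: [-0.4, 0.5, -1.2]
finger_gap: 0.0231
gripper_force: 59.5
```

The force has vanished and z is below tip height, so the pin is in the bore. I'll feel gently downward.

Request:
send_rows(
  series="1 0 0 0.05 0 0 0;1 0 0 0.1 0 0 0;1 0 0 0.15 0 0 0;1 0 0 0.15 0 0 0",
)

```text
t: 7.9
tcp_pos: [0.4661, -0.155, 0.0644]
tool_rot: [-0.0, 0.047, 0.999, 0.0]
force: [-0.2, -0.9, -3.7]
finger_gap: 0.0233
gripper_force: 59.5
```

Request:
send_rows(
  series="1 0 0 0.05 0 0 0;1 0 0 0.1 0 0 0;1 0 0 0.15 0 0 0;1 0 0 0.15 0 0 0",
)

```text
t: 8.3
tcp_pos: [0.4661, -0.155, 0.0629]
tool_rot: [-0.0, 0.047, 0.999, 0.0]
force: [-0.7, 0.1, -2.0]
finger_gap: 0.0234
gripper_force: 59.5
```

Request:
send_rows(
  series="1 0 0 0.1 0 0 0;1 0 0 0.2 0 0 0;1 0 0 0.3 0 0 0;1 0 0 0.4 0 0 0",
)

```text
t: 8.7
tcp_pos: [0.4661, -0.1551, 0.0589]
tool_rot: [-0.0, 0.047, 0.999, 0.0]
force: [0.6, -0.3, -2.3]
finger_gap: 0.0234
gripper_force: 59.5
```

Request:
send_rows(
  series="1 0 0 0.1 0 0 0;1 0 0 0.2 0 0 0;1 0 0 0.3 0 0 0;1 0 0 0.3 0 0 0",
)

```text
t: 9.1
tcp_pos: [0.4661, -0.155, 0.0559]
tool_rot: [-0.0, 0.047, 0.999, 0.0]
force: [-0.6, -0.2, -1.4]
finger_gap: 0.0232
gripper_force: 59.5
```

Request:
send_rows(
  series="1 0 0 0.15 0 0 0;1 0 0 0.3 0 0 0;1 0 0 0.45 0 0 0;1 0 0 0.6 0 0 0;1 0 0 0.6 0 0 0",
)

```text
t: 9.6
tcp_pos: [0.4661, -0.155, 0.0498]
tool_rot: [-0.0, 0.047, 0.999, 0.0]
force: [-0.3, 1.1, -2.4]
finger_gap: 0.0229
gripper_force: 59.5
```

Request:
send_rows(
  series="1 0 0 0.1 0 0 0;1 0 0 0.2 0 0 0;1 0 0 0.2 0 0 0",
)

```text
t: 9.9
tcp_pos: [0.4662, -0.1551, 0.0481]
tool_rot: [0.0, 0.047, 0.999, -0.0]
force: [-1.1, 0.9, 3.2]
finger_gap: 0.0233
gripper_force: 59.9
```

Request:
send_rows(
  series="1 0 0 0.1 0 0 0;1 0 0 0.2 0 0 0;1 0 0 0.2 0 0 0",
)

```text
t: 10.2
tcp_pos: [0.4662, -0.1551, 0.0461]
tool_rot: [0.0, 0.047, 0.999, -0.0]
force: [-2.1, 0.5, 5.5]
finger_gap: 0.0229
gripper_force: 60.2
```

The frame is yielding as specified. Home should be at TCP z ≈ 0.0437.

Request:
send_rows(
  series="1 0 0 0.1 0 0 0;1 0 0 0.2 0 0 0;1 0 0 0.2 0 0 0",
)

```text
t: 10.5
tcp_pos: [0.4662, -0.1551, 0.0442]
tool_rot: [0.0, 0.047, 0.999, -0.0]
force: [-1.9, 0.4, 8.3]
finger_gap: 0.023
gripper_force: 60.5
```

Request:
send_rows(
  series="1 0 0 0.05 0 0 0;1 0 0 0.08 0 0 0;1 0 0 0.08 0 0 0",
)

```text
t: 10.8
tcp_pos: [0.4662, -0.1551, 0.0437]
tool_rot: [0.0, 0.047, 0.999, -0.0]
force: [-3.9, 1.4, 12.2]
finger_gap: 0.0228
gripper_force: 61.5
```

Request:
send_rows(
  series="1 0 0 0.03 0 0 0;1 0 0 0.05 0 0 0;1 0 0 0.05 0 0 0;1 0 0 0.05 0 0 0",
)

```text
t: 11.2
tcp_pos: [0.4663, -0.1551, 0.0437]
tool_rot: [0.0, 0.047, 0.999, -0.0]
force: [-6.4, 2.6, 20.9]
finger_gap: 0.0228
gripper_force: 62.6
```

```bash
python3 rel.py .4662 -.1551 .0437 -.094; python3 - <<'E'
from h import *
s=eyes.capture('side')
cv2.imwrite('pics/g4.png',cv2.resize(s[170:250,310:395],None,fx=7,fy=7,interpolation=cv2.INTER_CUBIC))
E
```

```text
t 11.2 tcp [ 0.4663 -0.1551  0.0437] yaw -0.094 F [-6.4  2.6 20.9] gap 0.022829714286919923
shift [ 0.01 -0.   -0.  ] turn [-0.  0. -0.]
```

View pics/g4.png

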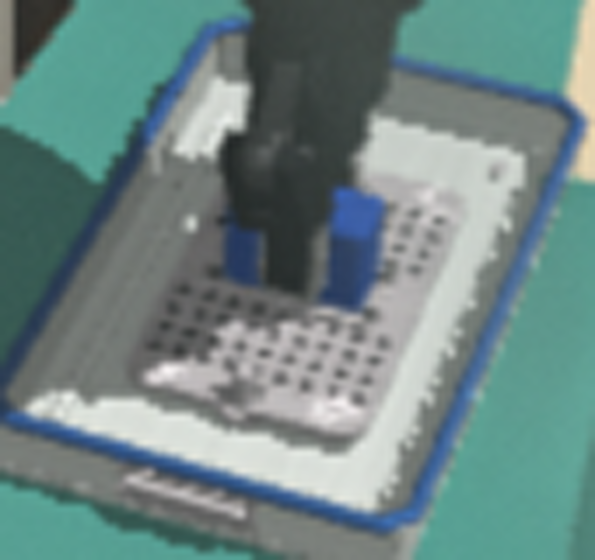

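The plate sits flat in the lid, with the near dowel standing in its notch at crop (238,390). There is a hard stop at z = 0.0437: the force rose from 12 to 21 N with no further travel. It is home and held, so I'll hand in.

```bash
python3 -c "
from plant import sign_off; print(sign_off())"
```

```text
the job is handed in; nothing more can be done
None
```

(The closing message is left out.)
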